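# Shut off the airbrush supply inside the air box

### The arm

A 6-joint arm with a two-finger parallel gripper is mounted at the origin on a cart in front of the work surface, level with it; the furniture and walls round the work are solid. World frame = base frame: x ahead of the robot, y to its left, z up, the work surface at z = 0. Lengths are in mm, angles in rad, forces in N, time in s.
With the tool pointing down it reaches from about 275 to 750 mm from the base axis. Payload 10.2 kg.
Tool frame: the origin (TCP) lies at the centre of the arm's flange, where the gripper is bolted on; the fingertips stand ctrl.tip_reach ahead of it and the grasp point (between the pads) lies 155 mm ahead of it (ctrl.tip_reach is the distance from the TCP to the fingertips, in mm); z points along the fingers, y is the direction in which the jaws open and shut (so a half turn about z gives the same grasp; the last joint's range is limited). The gripper opens to 85 mm and grips with 20 to 120 N. Pads are 22 mm wide; open, the fingers measure 114 mm over their backs; the gripper's body (76 mm by 85 mm) begins 54 mm behind the grasp point. The pads swing forward as they close: fully open they stand 13 mm farther back than shut.
Start: joints at [0.978, 0.313, 1.498, -0, 1.331, -0.223], TCP at [189.764, 489.512, 404.694] pointing down, gripper open.
Joint ranges: [-2.94, 2.94], [-0.97, 2.17], [0.19, 2.56], [-1.23, 4.37], [0.02, 3.11], [-2.88, 2.88]. Speed limits (rad/s): [2.39, 2.39, 3.01, 3.14, 3.14, 3.14].

### API

Orientations are given as a unit quaternion [w, x, y, z].
In Python, from rig import ctrl, viewer gives the robot as it stands.
- The arm moves only by the tool drive_tool, never from a script. Its argument "rows" is a list that holds one entry, the list of rows, each a list of 6 numbers: the shift along the world's x, y, z normalised to -1 to 1, where 1 is 0.1 m, then the turn, a rotation vector about the world's x, y, z normalised to -1 to 1, where 1 is 90 degrees. A call has 1 to 10 rows; each row is the pose to reach, as a shift and turn from the pose measured when the call began; what a row does not reach only later rows make up. A row lasts 1/8 s, in which the tool goes at most 62.5 mm and 10.7 degrees, less where a joint would pass 70% of its speed; a pose out of reach is approached as far as the arm can. A call with a number of a shift or a turn outside -1 to 1 is refused whole. A call with a gripper value outside its range is refused whole. "fingers" is the opening, from -1 (shut) to 1 (fully open), set as the call begins (left out, the last holds). The fingers move at their own pace and stop on an object; "force" is the grip in N (left out, the last holds). Time passes only in rows, so rows that repeat a pose let the fingers close. It gives the time, the measured TCP pose, the force and the opening at its end, in the units of the state.
- ctrl.sense(): the state, without advancing time (a new reading comes with each control period).
- viewer.capture(name): name is "side" or "top" or "wrist"; returns the picture (384x512x3 uint8, red, green, blue); there is no depth.
- viewer.calibration(name): a dict with "mtx" (3x3 intrinsics, pixels), "extrinsics" (4x4, takes a point from camera to world coordinates). Camera axes: x right, y up, looking along -z (the intrinsics and any distortion apply to the point x, -y, -z); pixel columns grow to the right and rows downward; lengths in mm; the calibration is good to about 2 mm. A picture is of the moment at which its call begins: read the wrist's pose just before it. calibration takes no time and is no camera call; for the wrist camera it gives the pose at the moment of the call.
- ctrl.finish_job(): hands the job in, once; it reports no verdict.
The state is a dict: "time_s": time; "joints": joint angles; "dq": joint speeds; "tau": joint torques, N m; "eef_pos": TCP position; "ee_rot": TCP orientation; "force": force on the tool from outside, world axes, zero at the start; "wrist_torque": the same for the moment, N m; "grip_width": opening from 0.0 (shut) to 1.0 (fully open).
Only numpy, scipy, OpenCV 4.12 (cv2) and the standard library are available. Lean on these libraries where they do the work, as an engineer would, in place of code of your own. Each camera call takes 0.05 s, during which the arm holds its last target.

### The job

The grey air box that feeds the airbrushes has a loose aluminium cover over its two valves. Push the cover by its raised black bar back over the box, away from the hose spigots, fully home against the rear stop; then push the marked valve handle, the one that ends in a round disc, clockwise a quarter turn until it is fully shut against its stop. Only push with the fingertips or the outside of the fingers: grasp or lift nothing, leave the plain straight handle and the things round the box as they are, and leave the cover open.

Things in the scene. Friction and masses are not known exactly. Their poses are not given: they have to be found in the camera images.
- air_box: Fixed grey box 270 (x) x 268 (y) x 64 mm high, origin at the centre of its underside; x points from its front (2 brass spigots) to its rear, y left, z up. In mm: open well x -119..-9, y +-115, floor z 8, pipes to z 26; behind it a flat deck x -9..127 at z 56, level with the ledges round the well. Side rails (inner faces y +-126) and end stops (inner faces x +-127) rise to z 64 and guide the cover.
- cover: Loose aluminium plate 126 (x) x 246 (y) x 6 mm, 0.25 kg, on the ledges between the rails (3 mm play each side), axes parallel to the box's. Origin: centre of its underside, at box z 56 mm; it slides along box x, from -64 mm (closed) to +64 mm (fully home at the rear stop), pushed with 1 to 3 N. Starts closed or up to 15 mm ajar.
- cover_bar (a point): Centre of the raised black bar on the middle of the cover: the bar is 14 (x) x 110 (y) x 22 mm high, box z 62 to 84 mm; this point lies 17 mm above the cover's underside.
- disc_pivot (a point): Point on the vertical pivot axis of the marked valve, at mid-height of its handle (38 mm above the table). In the box it lies at x -40 mm and y +48 or -48 mm (the two valves change places).
- disc_handle_end (a point): Centre of the round disc (28 mm diameter, 12 mm thick, upright axis, 32 to 44 mm above the table) at the end of the marked steel handle, 48 mm from the pivot; the bar from pivot to disc is 12 mm wide. Open, it points from the pivot to the box's front (-x).
- disc_lever (a joint): Angle of the marked handle: 0 open (pointing to the box's front), grows clockwise seen from above, 1.571 fully shut at its stop (pointing to the box's +y, left). Stays where it is left; friction about 0.12 N m (3 N at the disc).
- plain_handle_end (a point): Point on the plain straight steel handle of the other valve, 48 mm from its pivot, 38 mm above the table; the bar is 12 mm wide and high and reaches 62 mm from the pivot. It points to the box's front and must stay so.
- plain_lever (a joint): Angle of the plain handle, same sense as the marked one; to be left alone.
- paint_pot_0: Loose paint pot, white cap, 31 mm wide, 42 mm high, standing to the left of the box; origin under its centre.
- paint_pot_1: Loose paint pot, black cap, 31 mm wide, 42 mm high, standing to the right of the box; origin under its centre.
- screwdriver_b: Loose blue precision screwdriver, 133 mm long along its y, 10 mm thick, lying in front of the box; origin under its centre.
- sanding_block: Loose cork sanding block 35 x 64 x 22 mm, lying to the right of the box; origin under its centre.
- tree_loose_b: Loose dark green model tree, 45 mm wide, 61 mm high, standing to the left of the box; origin under its centre.

How it is judged:
By the outcome, as a careful person would: the job done as asked, in the order asked, and still so for the second after the job is handed in, with the robot touching nothing.
It also fails if it takes over 54 s, if anything falls off the work surface, if the arm or the gripper's body presses on something with over 40 N, if the wrist force passes 120 N, or if a joint passes its speed limit or range.

## Working session

There is one attempt and no reset: what is moved stays moved. The work goes in short steps, Python scripts to look and compute and a tool call to move; the robot and the scene stay as the last step left them, time stands still between calls to the robot, and variables do not carry over. Pictures are saved under pics/ and viewed, and the job is handed in when it is done.

Besides the shell and the picture viewer there is one more tool, called after "Call:" as name(argument=value, ...), one argument or row to a line, values as JSON. drive_tool: Moves the arm, as the interface text tells. Scaled input: -1 to 1 covers 0.1 m each way for a shift and 90 degrees each way for a turn. Its arguments: {"type":"object","properties":{"rows":{"type":"array","items":{"type":"array","items":{"type":"array","items":{"type":"number"}}}},"fingers":{"type":"number"},"force":{"type":"number"}},"required":["rows"]}

```bash
mkdir -p pics; ls; python3 - <<'E'
from rig import ctrl, viewer
import cv2
s=ctrl.sense(); print(s, ctrl.tip_reach)
for n in ("side","top","wrist"):
    im=viewer.capture(n); cv2.imwrite(f"pics/{n}0.png",im[:,:,::-1])
    c=viewer.calibration(n); print(n,c)
E
```

```text
pics
{'time_s': 0.0, 'joints': array([ 9.77582188e-01,  3.13447941e-01,  1.49848214e+00, -6.66542643e-06,
        1.33099507e+00, -2.23444132e-01]), 'dq': array([-3.15997159e-05, -1.03910575e-04,  1.24771252e-03,  9.76571506e-04,
        2.07189522e-04, -2.23729550e-04]), 'tau': array([ 7.67035544e-04, -4.12249589e+01, -2.59752399e+01, -2.49257357e-05,
        3.98536708e-03, -4.99595970e-06]), 'eef_pos': array([189.7416512 , 489.46201331, 404.11901661]), 'ee_rot': array([-2.61581054e-04,  1.83832677e-01,  9.82957325e-01, -6.12759013e-04]), 'force': array([-0.95538291,  0.19564964, -0.29566934]), 'wrist_torque': array([ 0.02848281,  0.01170696, -0.049895  ]), 'grip_width': 1.0018360939894382} 173.4
side {'mtx': array([[399.51467121,   0.        , 254.35243055],
       [  0.        , 399.51467121, 195.51045761],
       [  0.        ,   0.        ,   1.        ]]), 'extrinsics': array([[-9.79479166e-01,  5.76371906e-02, -1.93128240e-01,
         3.70296095e+02],
       [-2.01121849e-01, -3.41612238e-01,  9.18069214e-01,
         8.82395706e+02],
       [-1.30600399e-02,  9.38071977e-01
[... 479 characters left out ...]
1],
       [ 2.07179541e-02,  1.08744296e-01,  9.93853835e-01,
         9.47283426e+02],
       [ 0.00000000e+00,  0.00000000e+00,  0.00000000e+00,
         1.00000000e+00]])}
wrist {'mtx': array([[294.69318862,   0.        , 256.69674442],
       [  0.        , 294.69318862, 191.44081698],
       [  0.        ,   0.        ,   1.        ]]), 'extrinsics': array([[ 3.61087560e-01, -8.99295356e-01, -2.46746096e-01,
         1.26342677e+02],
       [ 9.32531410e-01,  3.47942231e-01,  9.65472572e-02,
         5.13902918e+02],
       [-9.71112997e-04, -2.64960498e-01,  9.64258778e-01,
         3.73979622e+02],
       [ 0.00000000e+00,  0.00000000e+00,  0.00000000e+00,
         1.00000000e+00]])}
```

View pics/top0.png

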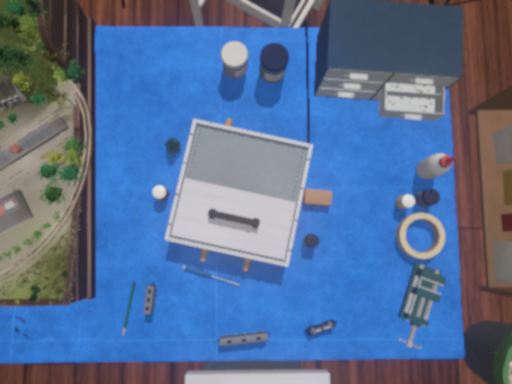

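View pics/side0.png

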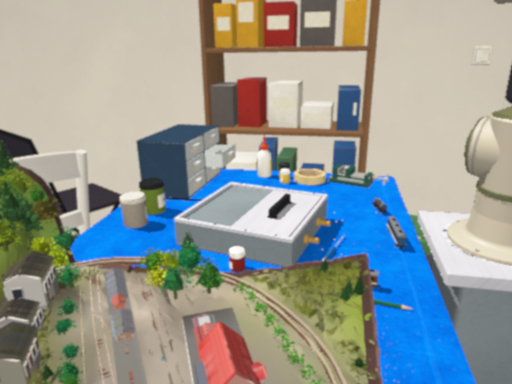

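View pics/wrist0.png

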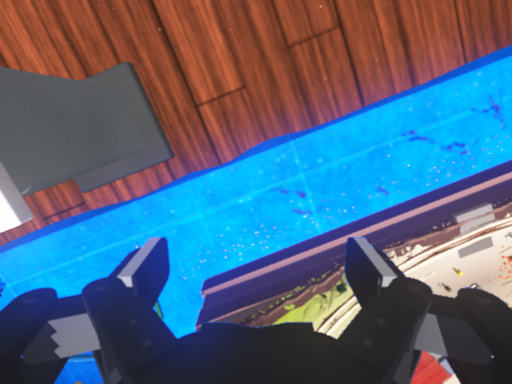

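```bash
cat > h.py <<'E'
import numpy as np, cv2
from rig import ctrl, viewer
def ray(name,uv,cal=None):
    c=cal or viewer.calibration(name); K=c["mtx"];E=c["extrinsics"]
    d=np.array([(uv[0]-K[0,2])/K[0,0],-(uv[1]-K[1,2])/K[1,1],-1.0])
    return E[:3,3],E[:3,:3]@d
def onz(name,uv,z,cal=None):
    o,d=ray(name,uv,cal); return o+d*(z-o[2])/d[2]
def proj(name,P,cal=None):
    c=cal or viewer.calibration(name);K=c["mtx"];E=c["extrinsics"]
    p=E[:3,:3].T@(np.asarray(P,float)-E[:3,3]); return np.array([K[0,2]+K[0,0]*p[0]/-p[2],K[1,2]-K[1,1]*p[1]/-p[2]])
E
python3 - <<'E'
from h import *
im=cv2.imread("pics/top0.png")
cv2.imwrite("pics/top0z.png",cv2.resize(im[105:285,140:340],None,fx=4,fy=3.3333,interpolation=cv2.INTER_CUBIC)[:600])
hsv=cv2.cvtColor(im,cv2.COLOR_BGR2HSV)
m=((hsv[...,1]<70)&(hsv[...,2]>60)).astype(np.uint8)*255
n,l,st,ce=cv2.connectedComponentsWithStats(m)
k=l[180,240]; print(st[k])
mm=(l==k).astype(np.uint8)
c=max(cv2.findContours(mm,0,2)[0],key=cv2.contourArea)
ap=cv2.approxPolyDP(cv2.convexHull(c),4,True)[:,0]; print(ap)
for p in ap: print(p,onz("top",p,64).round(1),onz("top",p,0).round(1))
# bar
d=((hsv[...,2]<70)).astype(np.uint8); d[:200]=0;d[240:]=0;d[:,:195]=0;d[:,270:]=0
c=max(cv2.findContours(d,0,2)[0],key=cv2.contourArea); r=cv2.minAreaRect(c);print(r)
for p in cv2.boxPoints(r): print(p,onz("top",p,84).round(1))
print(onz("top",r[0],84))
E
```

```text
[  165   119   167   152 16097]
[[193 119]
 [230 119]
 [312 145]
 [331 203]
 [287 266]
 [243 270]
 [202 261]
 [165 239]]
[193 119] [705.7 139.5  64. ] [724.7 147.5   0. ]
[230 119] [705.9  58.8  64. ] [724.9  60.9   0. ]
[312 145] [ 648. -120.   64.] [ 662.8 -130.9    0. ]
[331 203] [ 520.9 -158.5   64. ] [ 526.5 -172.1    0. ]
[287 266] [387.7 -61.9  64. ] [383.7 -68.5   0. ]
[243 270] [379.9  30.9  64. ] [375.3  31.    0. ]
[202 261] [399.1 117.1  64. ] [395.8 123.5   0. ]
[165 239] [445.4 195.5  64. ] [445.6 207.6   0. ]Traceback (most recent call last):
  File "<stdin>", line 14, in <module>
ValueError: max() iterable argument is empty
```

View pics/top0z.png

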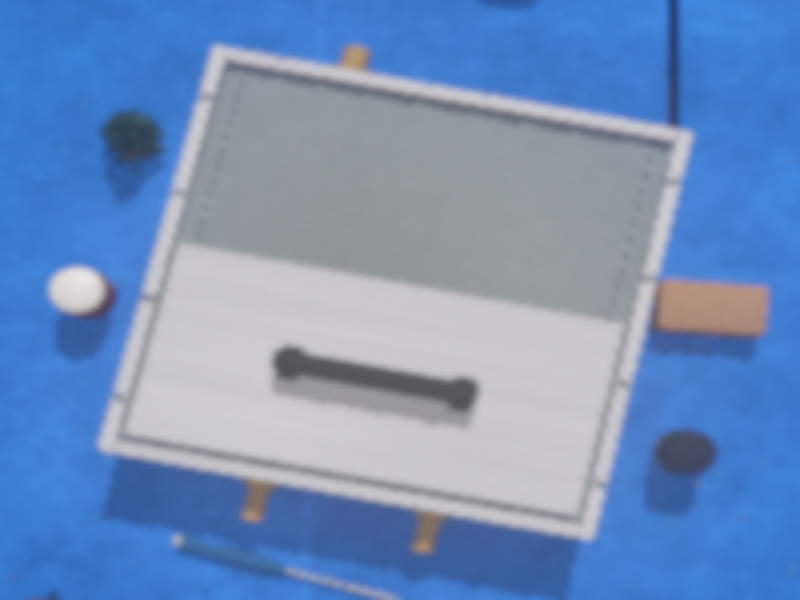

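```bash
python3 - <<'E'
from h import *
z=np.array([[218,47],[692,133],[595,538],[100,450]],float)
px=z/np.array([4,3.33333])+np.array([140,105])-0.4
W=np.array([onz("top",p,64)[:2] for p in px])
B=np.array([[135,134],[135,-134],[-135,-134],[-135,134]],float)
print(W.round(1)); 
for i in range(4): print(np.linalg.norm(W[i]-W[(i+1)%4]).round(1))
wc=W.mean(0);H=(B).T@(W-wc);th=np.arctan2(H[0,1]-H[1,0],H[0,0]+H[1,1])
R=np.array([[np.cos(th),-np.sin(th)],[np.sin(th),np.cos(th)]])
print("box",wc,np.degrees(th), (W-wc-B@R.T).round(1))
np.save("box.npy",[*wc,th])
im=cv2.imread("pics/top0.png");g=cv2.cvtColor(im,cv2.COLOR_BGR2GRAY)
d=(g<110).astype(np.uint8);d[:204]=0;d[235:]=0;d[:,:202]=0;d[:,265:]=0
c=max(cv2.findContours(d,0,2)[0],key=cv2.contourArea); r=cv2.minAreaRect(c);print(r)
for zz in(84,80):
  p=onz("top",r[0],zz)[:2];print(zz,p,R.T@(p-wc))
E
```

```text
[[ 706.4  137.1]
 [ 649.1 -121.4]
 [ 387.7  -64.8]
 [ 444.2  196.3]]
264.8
267.5
267.2
268.8
box [546.8361513   36.81934635] -12.409861522544935 [[-1.1 -1.6]
 [-0.8  1.7]
 [ 1.5  0.2]
 [ 0.4 -0.4]]
((233.19268798828125, 218.4341278076172), (50.00761032104492, 8.451004981994629), 12.094758033752441)
84 [487.38239356  51.10786498] [-61.13529038   1.17785558]
80 [487.58524266  51.2094013 ] [-60.9590013   1.3206125]
```

```bash
cat >> h.py <<'E'
from scipy.spatial.transform import Rotation as Ro
def W(b):
    x,y,th=np.load("box.npy");c,s=np.cos(th),np.sin(th);return np.array([x+c*b[0]-s*b[1],y+s*b[0]+c*b[1]])
def Bx(w):
    x,y,th=np.load("box.npy");c,s=np.cos(th),np.sin(th);d=np.array(w[:2])-[x,y];return np.array([c*d[0]+s*d[1],-s*d[0]+c*d[1]])
def st():
    s=ctrl.sense();q=s["ee_rot"];R=Ro.from_quat([q[1],q[2],q[3],q[0]])
    th=np.load("box.npy")[2]; y=R.as_matrix()[:,1]; z=R.as_matrix()[:,2]
    tip=s["eef_pos"]+z*ctrl.tip_reach
    yaw=np.degrees(np.arctan2(y[1],y[0])-th-np.pi/2)
    print("t",round(s["time_s"],2),"eef",s["eef_pos"].round(1),"tip",tip.round(1),"tipbox",Bx(tip).round(1),"yawerr",yaw.round(2),"zax",z.round(3),"F",s["force"].round(1),"grip",round(s["grip_width"],3),"reach",ctrl.tip_reach)
    return s,tip,yaw
def go(b,ztip):
    s,tip,yaw=st();w=W(b);print("shift norm",(w-tip[:2]).round(1)/100,(ztip-tip[2]).round(1)/100,"turn z",(-yaw/90).round(4))
E
python3 -c "
from h import *
go((-100,1),231)"
```

```text
t 0.15 eef [189.8 489.5 404.3] tip [189.7 489.3 230.9] tipbox [-446.1  365.2] yawerr -8.78 zax [-0.001 -0.001 -1.   ] F [0.  0.3 0.1] grip 1.0 reach 173.4
shift norm [ 2.597 -4.301] 0.001 turn z 0.0976
```

Call:
drive_tool(
  rows=[
    [[0.3,-0.5,0,0,0,0.05],[0.6,-1.0,0,0,0,0.0976]],
  ],
  fingers=-1,
  force=30,
)

```text
time_s: 0.4
eef_pos: [250.0, 388.3, 403.9]
ee_rot: [-0.0, 0.106, 0.994, -0.001]
force: [1.9, -0.5, -0.7]
grip_width: 0.601
```

Call:
drive_tool(
  rows=[
    [[0.3,-0.5,0,0,0,0],[0.6,-1.0,0,0,0,0]],
  ],
)

```text
time_s: 0.65
eef_pos: [310.6, 286.6, 403.8]
ee_rot: [-0.0, 0.106, 0.994, -0.001]
force: [-0.0, 0.9, 0.1]
grip_width: 0.143
```

Call:
drive_tool(
  rows=[
    [[0.3,-0.5,0,0,0,0],[0.6,-1.0,0,0,0,0]],
  ],
)

```text
time_s: 0.9
eef_pos: [371.1, 184.8, 403.9]
ee_rot: [-0.0, 0.106, 0.994, -0.001]
force: [0.3, 0.8, 0.2]
grip_width: -0.001
```

Call:
drive_tool(
  rows=[
    [[0.3,-0.5,0,0,0,0],[0.6,-1.0,0,0,0,0],[0.6,-1.0,0,0,0,0]],
  ],
)

```text
time_s: 1.27
eef_pos: [432.4, 82.1, 403.5]
ee_rot: [-0.0, 0.108, 0.994, -0.001]
force: [-0.0, 0.3, -0.4]
grip_width: -0.006
```

```bash
python3 -c "
from h import *
go((-100,1),140)
im=viewer.capture('wrist'); cv2.imwrite('pics/w1.png',im[:,:,::-1]);"
```

```text
t 1.27 eef [432.4  82.1 403.5] tip [432.2  81.8 230.1] tipbox [-121.6   19.3] yawerr -0.03 zax [-0.001 -0.002 -1.   ] F [-0.   0.3 -0.4] grip -0.006 reach 173.4
shift norm [ 0.172 -0.225] -0.9009999999999999 turn z 0.0004
```

View pics/w1.png

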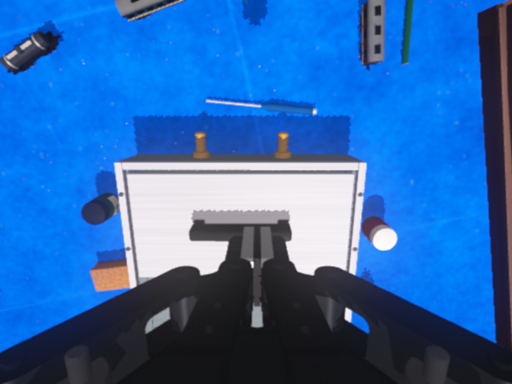

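```bash
python3 -c "
from h import *
c=viewer.calibration('wrist')
for p,z in [((115,162.5),64),((366.5,162.5),64),((190,240),84),((291,239),84),((190,222),84),((290,221),84),((240,231),84)]:
  w=onz('wrist',p,z,c);print(p,w.round(1),Bx(w).round(1))
im=cv2.imread('pics/w1.png');cv2.imwrite('pics/w1z.png',cv2.resize(im[140:280,90:390],None,fx=2.6,fy=2.6,interpolation=cv2.INTER_CUBIC))
"
```

```text
(115, 162.5) [384.7 -60.3  64. ] [-137.5 -129.7]
(366.5, 162.5) [441.5 200.1  64. ] [-138.   136.8]
(190, 240) [479.7  -0.   84. ] [-57.6 -50.4]
(291, 239) [501.5 105.4  84. ] [-59.   57.2]
(190, 222) [460.    5.5  84. ] [-78.1 -49.2]
(290, 221) [481.2 108.1  84. ] [-79.4  55.5]
(240, 231) [481.   54.4  84. ] [-68.1   3. ]
```

View pics/w1z.png

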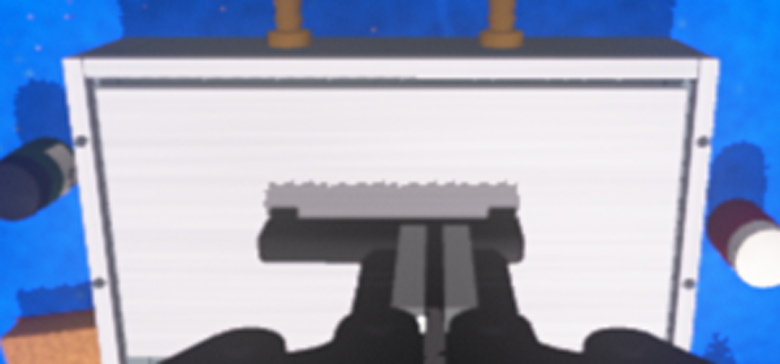

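```bash
python3 -c "
from h import *
w=W((-1.3,1.7));b=np.load('box.npy');b[:2]=w;np.save('box.npy',b);print(b)
go((-100,0),140)"
```

```text
[ 5.45931861e+02  3.87590008e+01 -2.16592943e-01]
t 1.32 eef [431.5  83.7 403.5] tip [431.3  83.5 230.1] tipbox [-121.6   19.1] yawerr 0.08 zax [-0.001 -0.001 -1.   ] F [-0.2  0.5  0.6] grip 0.003 reach 173.4
shift norm [ 0.17  -0.232] -0.9009999999999999 turn z -0.0009
```

Call:
drive_tool(
  rows=[
    [[0.17,-0.23,-0.4,0,0,0],[0.17,-0.23,-0.9,0,0,0],[0.17,-0.23,-0.9,0,0,0]],
  ],
)

```text
time_s: 1.7
eef_pos: [447.6, 61.7, 311.5]
ee_rot: [-0.004, 0.107, 0.994, -0.0]
force: [0.2, -0.1, 0.8]
grip_width: 0.002
```

```bash
python3 -c "
from h import *
go((-100,0),69)
c=viewer.calibration('wrist');im=viewer.capture('wrist'); cv2.imwrite('pics/w2.png',im[:,:,::-1]);im=viewer.capture('top'); cv2.imwrite('pics/t2.png',im[100:290,130:350,::-1].repeat(3,0).repeat(3,1));"
```

```text
t 1.7 eef [447.6  61.7 311.5] tip [446.2  61.6 138.1] tipbox [-102.4    0.9] yawerr 0.15 zax [-0.008 -0.    -1.   ] F [ 0.2 -0.1  0.8] grip 0.002 reach 173.4
shift norm [ 0.021 -0.014] -0.691 turn z -0.0017
```

View pics/w2.png

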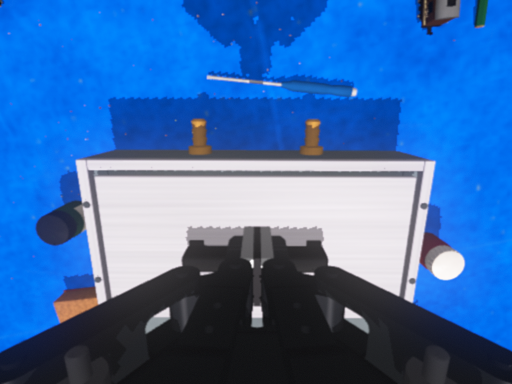

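View pics/t2.png

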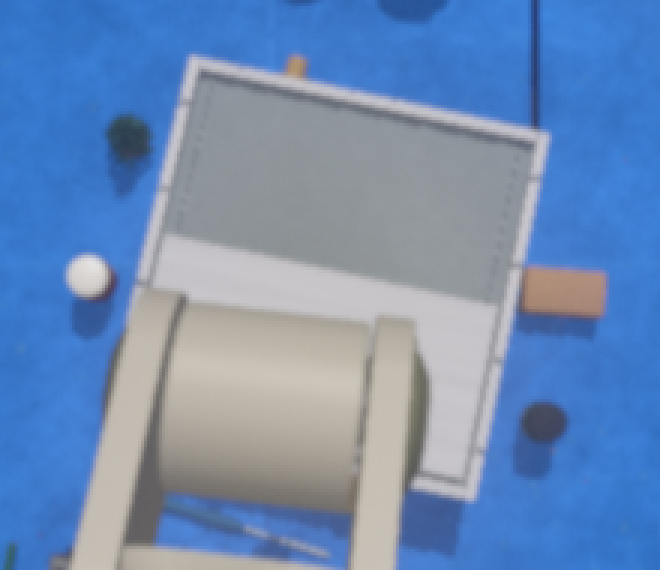

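```bash
python3 -c "
from h import *
s,tip,y=st();c=viewer.calibration('wrist')
print(proj('wrist',tip,c),c['extrinsics'][:3,3])
for b in [(-68,-55,84),(-68,55,84),(-68,-55,62),(-68,55,62),(-54,-55,84),(-135,134,64),(-135,-134,64)]:
  print(b,proj('wrist',[*W(b[:2]),b[2]],c).round(1))
for p in [(183,265),(326,264)]: print(Bx(onz('wrist',p,84,c)).round(1))
"
```

```text
t 1.8 eef [448.6  61.5 315. ] tip [448.6  61.3 141.6] tipbox [-99.9   1.1] yawerr 0.16 zax [-0.    -0.001 -1.   ] F [-0.1 -0.6  0.3] grip 0.001 reach 173.4
[256.68892317 243.52841168] [382.21701557  75.85606649 284.64545024]
(-68, -55, 84) [181.5 248.9]
(-68, 55, 84) [328.8 249.4]
(-68, -55, 62) [188.1 236.7]
(-68, 55, 62) [322.5 237.1]
(-54, -55, 84) [182.7 265.7]
(-135, 134, 64) [433.8 156.3]
(-135, -134, 64) [ 77.2 155.1]
[-54.6 -54.7]
[-55.8  53.7]
```

Call:
drive_tool(
  rows=[
    [[0.0,0,-0.4,0,0,0],[0.0,-0.01,-0.72,0,0,0],[0.0,-0.01,-0.72,0,0,0]],
  ],
)

```text
time_s: 2.17
eef_pos: [448.7, 60.9, 243.6]
ee_rot: [-0.0, 0.106, 0.994, -0.001]
force: [0.1, 0.7, 0.8]
grip_width: -0.001
```

```bash
python3 -c "
from h import *
im=viewer.capture('side'); cv2.imwrite('pics/s3.png',cv2.resize(im[160:280,160:360,::-1],None,fx=4,fy=4,interpolation=cv2.INTER_CUBIC))
go((-88,0),69);go((46,0),69)
"
```

```text
t 2.23 eef [449.1  60.9 244.6] tip [449.4  60.6  71.2] tipbox [-99.    0.6] yawerr 0.21 zax [ 0.002 -0.001 -1.   ] F [ 1.3 -0.5  0. ] grip 0.002 reach 173.4
shift norm [ 0.106 -0.03 ] -0.022000000000000002 turn z -0.0023
t 2.23 eef [449.1  60.9 244.6] tip [449.4  60.6  71.2] tipbox [-99.    0.6] yawerr 0.21 zax [ 0.002 -0.001 -1.   ] F [ 1.3 -0.5  0. ] grip 0.002 reach 173.4
shift norm [ 1.414 -0.318] -0.022000000000000002 turn z -0.0023
```

View pics/s3.png

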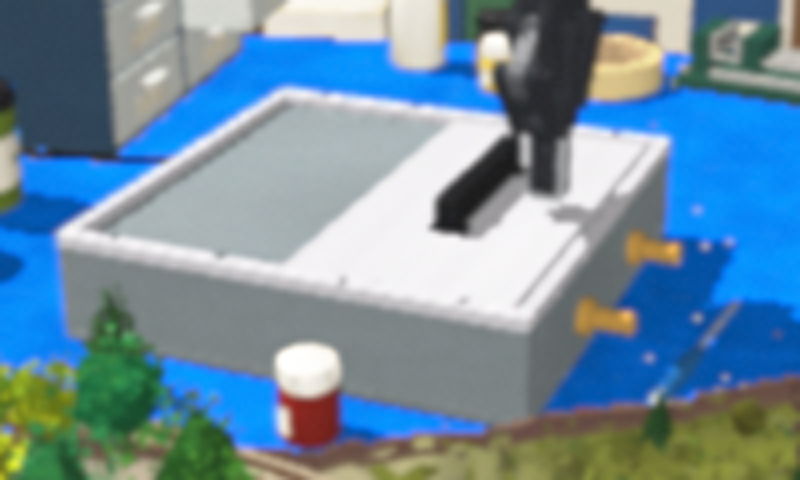

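Call:
drive_tool(
  rows=[
    [[0.098,-0.022,-0.02,0,0,0],[0.146,-0.032,-0.02,0,0,0],[0.195,-0.043,-0.02,0,0,0],[0.244,-0.054,-0.02,0,0,0],[0.293,-0.064,-0.02,0,0,0],[0.342,-0.075,-0.02,0,0,0],[0.39,-0.086,-0.02,0,0,0],[0.44,-0.097,-0.02,0,0,0]],
  ],
)

```text
time_s: 3.22
eef_pos: [493.4, 51.1, 242.6]
ee_rot: [0.001, 0.106, 0.994, -0.001]
force: [-1.7, 1.1, 0.9]
grip_width: 0.002
```

```bash
python3 -c "
from h import *
im=viewer.capture('side'); cv2.imwrite('pics/s4.png',cv2.resize(im[160:280,160:360,::-1],None,fx=4,fy=4,interpolation=cv2.INTER_CUBIC))
go((46,0),69)
"
```

```text
t 3.27 eef [493.9  50.9 242.7] tip [494.4  50.7  69.3] tipbox [-52.9   0.5] yawerr 0.19 zax [ 0.003 -0.001 -1.   ] F [-0.3 -1.2 -0.3] grip 0.002 reach 173.4
shift norm [ 0.965 -0.218] -0.003 turn z -0.0021
```

View pics/s4.png

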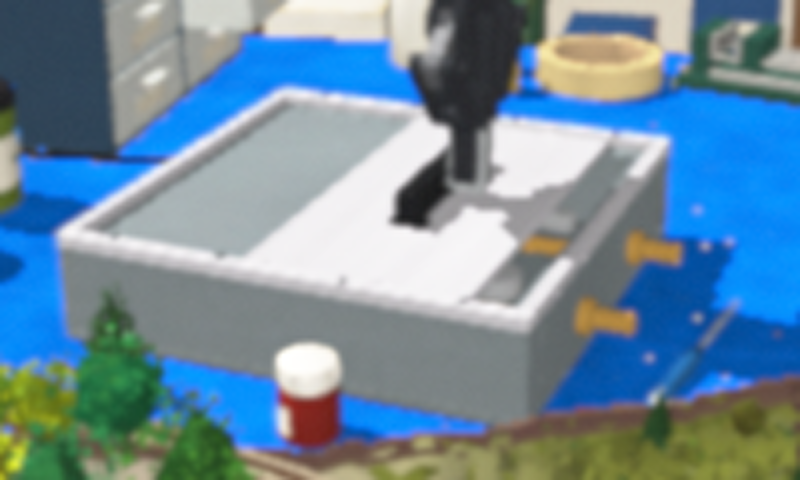

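Call:
drive_tool(
  rows=[
    [[0.098,-0.022,0,0,0,0],[0.195,-0.043,0,0,0,0],[0.293,-0.065,0,0,0,0],[0.39,-0.086,0,0,0,0],[0.488,-0.107,0,0,0,0],[0.585,-0.129,0,0,0,0],[0.683,-0.15,0,0,0,0],[0.75,-0.165,0,0,0,0],[0.8,-0.176,0,0,0,0],[0.85,-0.187,0,0,0,0]],
  ],
)

```text
time_s: 4.53
eef_pos: [579.1, 32.2, 242.6]
ee_rot: [0.001, 0.106, 0.994, -0.001]
force: [-2.4, 0.8, 0.2]
grip_width: 0.004
```

```bash
python3 -c "
from h import *
go((46,0),69)
"
```

```text
t 4.53 eef [579.1  32.2 242.6] tip [579.5  31.9  69.2] tipbox [34.3  0.5] yawerr 0.2 zax [ 0.002 -0.001 -1.   ] F [-2.4  0.8  0.2] grip 0.004 reach 173.4
shift norm [ 0.113 -0.03 ] -0.002 turn z -0.0022
```

Call:
drive_tool(
  rows=[
    [[0.03,-0.007,0,0,0,0],[0.05,-0.011,0,0,0,0],[0.07,-0.015,0,0,0,0],[0.085,-0.019,0,0,0,0],[0.1,-0.022,0,0,0,0]],
  ],
)

```text
time_s: 5.15
eef_pos: [589.2, 30.0, 242.7]
ee_rot: [0.001, 0.106, 0.994, -0.001]
force: [-2.0, 1.1, -0.2]
grip_width: -0.001
```

Call:
drive_tool(
  rows=[
    [[0.015,-0.003,0,0,0,0],[0.03,-0.007,0,0,0,0]],
  ],
)

```text
time_s: 5.4
eef_pos: [591.6, 29.5, 242.6]
ee_rot: [-0.001, 0.106, 0.994, -0.0]
force: [-13.6, 3.1, 9.6]
grip_width: -0.005
```

```bash
python3 -c "
from h import *
go((46,0),69)
im=viewer.capture('side'); cv2.imwrite('pics/s5.png',cv2.resize(im[160:280,160:360,::-1],None,fx=4,fy=4,interpolation=cv2.INTER_CUBIC))
im=viewer.capture('top'); cv2.imwrite('pics/t5.png',im[100:290,130:350,::-1].repeat(3,0).repeat(3,1));
"
```

```text
t 5.4 eef [591.6  29.5 242.6] tip [591.3  29.4  69.2] tipbox [46.3  0.6] yawerr 0.21 zax [-0.002 -0.001 -1.   ] F [-13.6   3.1   9.6] grip -0.005 reach 173.4
shift norm [-0.005 -0.005] -0.002 turn z -0.0024
```

View pics/s5.png

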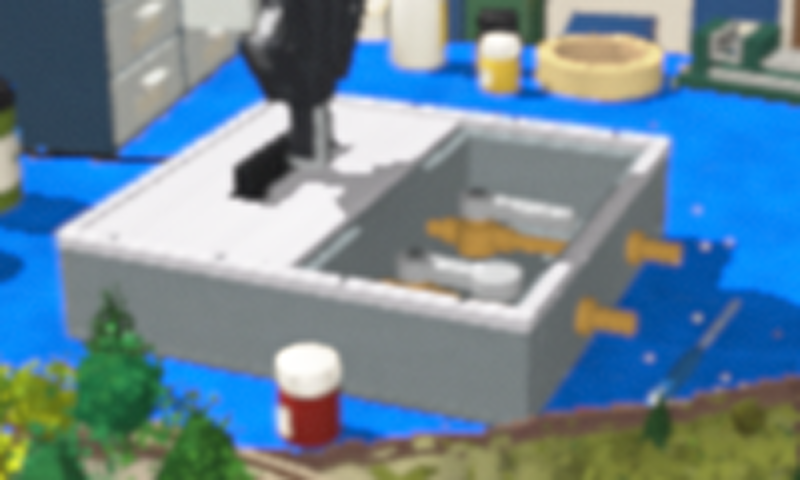

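View pics/t5.png

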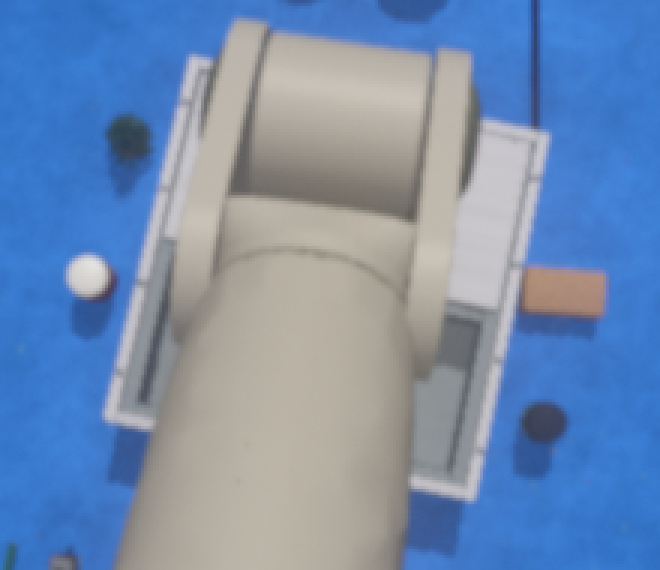

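Call:
drive_tool(
  rows=[
    [[0.02,-0.004,0,0,0,0],[0.02,-0.004,0,0,0,0]],
  ],
)

```text
time_s: 5.75
eef_pos: [592.6, 29.5, 242.6]
ee_rot: [-0.004, 0.106, 0.994, -0.0]
force: [-13.9, 1.1, 8.9]
grip_width: 0.005
```

Call:
drive_tool(
  rows=[
    [[-0.05,0.011,0,0,0,0],[-0.2,0.04,0.0,0,0,0],[-0.4,0.09,0.4,0,0,0],[-0.7,0.15,0.9,0,0,0]],
  ],
)

```text
time_s: 6.25
eef_pos: [522.1, 44.4, 333.2]
ee_rot: [-0.004, 0.106, 0.994, -0.0]
force: [0.5, 0.9, 1.1]
grip_width: 0.006
```

Call:
drive_tool(
  rows=[
    [[-0.4,0.09,0,0,0,0],[-0.9,0.2,0.0,0,0,0],[-0.9,0.2,0.0,0,0,0]],
  ],
)

```text
time_s: 6.62
eef_pos: [429.9, 65.1, 333.4]
ee_rot: [-0.004, 0.106, 0.994, -0.0]
force: [0.7, -0.4, -0.1]
grip_width: 0.001
```

```bash
python3 -c "
from h import *
go((-88,20),140)
im=viewer.capture('wrist'); cv2.imwrite('pics/w6.png',im[:,:,::-1])
im=viewer.capture('side'); cv2.imwrite('pics/s6.png',cv2.resize(im[160:280,160:360,::-1],None,fx=4,fy=4,interpolation=cv2.INTER_CUBIC))
im=viewer.capture('top'); cv2.imwrite('pics/t6.png',im[100:290,130:350,::-1].repeat(3,0).repeat(3,1));
"
```

```text
t 6.62 eef [429.9  65.1 333.4] tip [428.5  65.1 160. ] tipbox [-120.3    0.5] yawerr 0.27 zax [-0.008 -0.    -1.   ] F [ 0.7 -0.4 -0.1] grip 0.001 reach 173.4
shift norm [0.358 0.121] -0.2 turn z -0.003
```

View pics/w6.png

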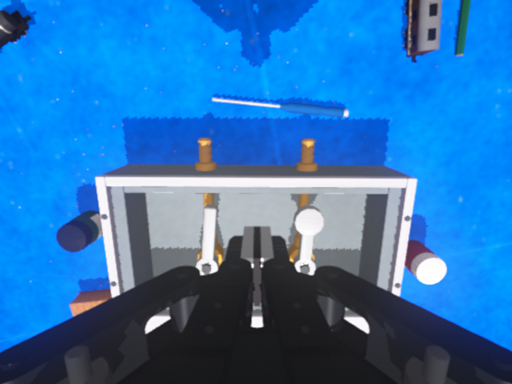

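View pics/s6.png

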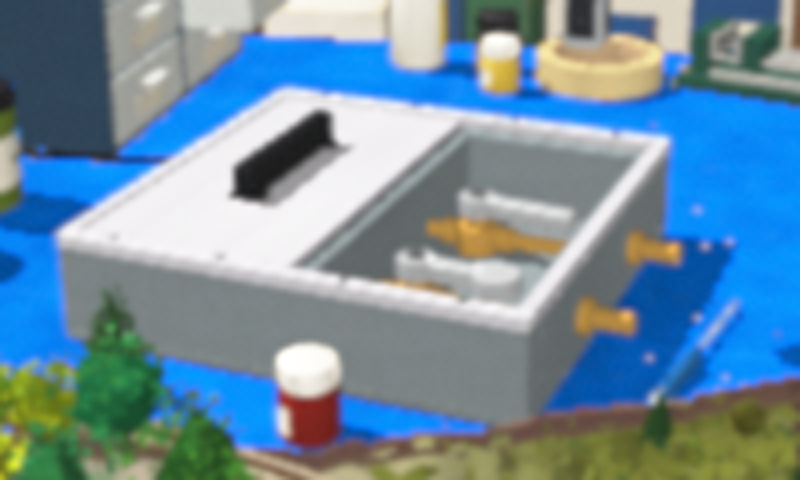

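View pics/t6.png

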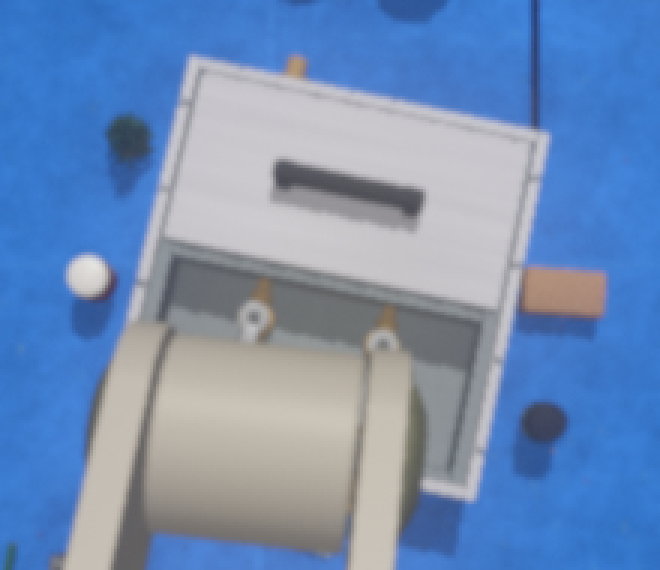

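```bash
python3 -c "
from h import *
c=viewer.calibration('wrist');st()
for n,p,z in [('disc',(310,221),44),('pivL',(305,267),44),('pivR',(207,268),44),('plain',(210,210),44),('frontL',(416,180),64),('frontR',(96,178),64)]:
  print(n,Bx(onz('wrist',p,z,c)).round(1))
# top: pivots crop px/3+off
for p in [(254,316),(382,342)]:
  q=(p[0]/3+130,p[1]/3+100);print('top piv',Bx(onz('top',q,44)).round(1))
"
```

```text
t 6.78 eef [432.8  64.2 333.6] tip [431.8  64.2 160.2] tipbox [-116.9    0.3] yawerr 0.21 zax [-0.006 -0.    -1.   ] F [ 0.1 -0.3  1.1] grip 0.001 reach 173.4
disc [-85.7  50.2]
pivL [-37.8  47.8]
pivR [-36.2 -48.3]
plain [-96.2 -43.2]
frontL [-130.   132.8]
frontR [-130.6 -133.7]
top piv [-38.7  46.6]
top piv [-37.5 -48.5]
```

```bash
python3 -c "
from h import *
go((-88,6),80)"
```

```text
t 6.78 eef [432.8  64.2 333.6] tip [431.8  64.2 160.2] tipbox [-116.9    0.3] yawerr 0.21 zax [-0.006 -0.    -1.   ] F [ 0.1 -0.3  1.1] grip 0.001 reach 173.4
shift norm [ 0.295 -0.006] -0.802 turn z -0.0023
```

Call:
drive_tool(
  rows=[
    [[0.2,0,-0.2,0,0,0],[0.29,0,-0.6,0,0,0],[0.29,0,-0.8,0,0,0],[0.29,0,-0.8,0,0,0]],
  ],
)

```text
time_s: 7.28
eef_pos: [462.4, 63.9, 252.4]
ee_rot: [-0.004, 0.106, 0.994, -0.001]
force: [0.3, -0.2, -0.3]
grip_width: -0.004
```

```bash
python3 -c "
from h import *
go((-88,6),33)
im=viewer.capture('wrist'); cv2.imwrite('pics/w7.png',im[:,:,::-1])"
```

```text
t 7.28 eef [462.4  63.9 252.4] tip [461.   63.9  79. ] tipbox [-88.4   6.3] yawerr 0.19 zax [-0.008 -0.    -1.   ] F [ 0.3 -0.2 -0.3] grip -0.004 reach 173.4
shift norm [ 0.003 -0.004] -0.46 turn z -0.0021
```

View pics/w7.png

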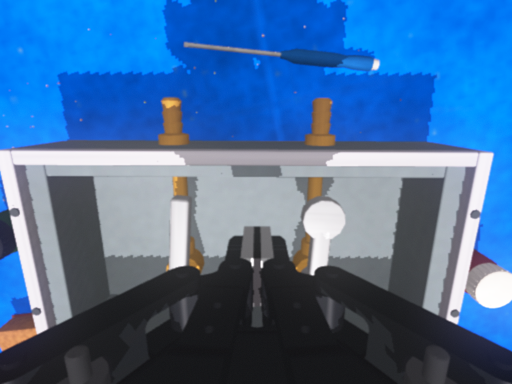

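Call:
drive_tool(
  rows=[
    [[0,0,-0.2,0,0,0],[0,0,-0.4,0,0,0],[0,0,-0.46,0,0,0],[0,0,-0.46,0,0,0]],
  ],
)

```text
time_s: 7.82
eef_pos: [463.0, 63.9, 208.2]
ee_rot: [-0.003, 0.106, 0.994, -0.001]
force: [0.0, -0.0, -0.7]
grip_width: 0.003
```

```bash
python3 -c "
from h import *
s,tip,y=st()
piv=np.array([-40,48.])
for d,off,rho in [(0,29,46),(10,28,46),(20,28,45),(30,28,45),(40,28,44),(50,27,43),(60,27,42),(70,26,41),(80,25,39),(90,24,38)]:
  t=np.radians(d);b=piv+rho*np.array([-np.cos(t),np.sin(t)])-off*np.array([np.sin(t),np.cos(t)])
  print(d,b.round(1),((W(b)-tip[:2])/100).round(3))
"
```

```text
t 7.83 eef [463.   63.9 208.2] tip [462.1  63.8  34.8] tipbox [-87.2   6.5] yawerr 0.19 zax [-0.005 -0.001 -1.   ] F [ 0.  -0.  -0.7] grip 0.003 reach 173.4
0 [-86.  19.] [0.039 0.12 ]
10 [-90.2  28.4] [0.019 0.221]
20 [-91.9  37.1] [0.021 0.309]
30 [-93.   46.3] [0.03  0.401]
40 [-91.7  54.8] [0.06  0.482]
50 [-88.3  63.6] [0.112 0.56 ]
60 [-84.4  70.9] [0.166 0.623]
70 [-78.5  77.6] [0.239 0.676]
80 [-71.4  82.1] [0.317 0.704]
90 [-64.  86.] [0.398 0.727]
```

Call:
drive_tool(
  rows=[
    [[0.02,0.06,-0.01,0,0,0],[0.035,0.12,-0.01,0,0,0],[0.025,0.17,-0.01,0,0,0],[0.02,0.22,-0.01,0,0,0],[0.02,0.265,-0.01,0,0,0],[0.02,0.31,-0.01,0,0,0],[0.025,0.355,-0.01,0,0,0],[0.03,0.4,-0.01,0,0,0],[0.03,0.4,-0.01,0,0,0]],
  ],
)

```text
time_s: 8.95
eef_pos: [465.8, 104.3, 207.1]
ee_rot: [-0.003, 0.106, 0.994, -0.0]
force: [-0.1, -1.2, 1.3]
grip_width: 0.001
```

```bash
python3 -c "
from h import *
s,tip,y=st()
im=viewer.capture('wrist'); cv2.imwrite('pics/w8.png',im[:,:,::-1])
im=viewer.capture('side'); cv2.imwrite('pics/s8.png',cv2.resize(im[160:280,160:360,::-1],None,fx=4,fy=4,interpolation=cv2.INTER_CUBIC))
piv=np.array([-40,48.])
for d,off,rho in [(40,28,44),(50,27,43),(60,27,42),(70,26,41),(80,25,39),(90,24,38)]:
  t=np.radians(d);b=piv+rho*np.array([-np.cos(t),np.sin(t)])-off*np.array([np.sin(t),np.cos(t)])
  print(d,b.round(1),((W(b)-tip[:2])/100).round(3))
"
```

```text
t 8.95 eef [465.8 104.3 207.1] tip [464.8 104.2  33.7] tipbox [-93.3  46.5] yawerr 0.21 zax [-0.006 -0.    -1.   ] F [-0.1 -1.2  1.3] grip 0.001 reach 173.4
40 [-91.7  54.8] [0.034 0.078]
50 [-88.3  63.6] [0.086 0.156]
60 [-84.4  70.9] [0.14  0.219]
70 [-78.5  77.6] [0.212 0.272]
80 [-71.4  82.1] [0.291 0.3  ]
90 [-64.  86.] [0.371 0.323]
```

View pics/w8.png

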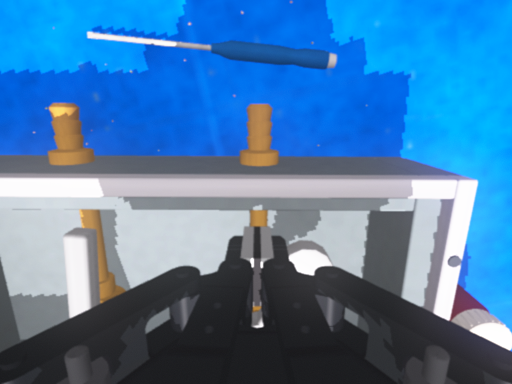

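View pics/s8.png

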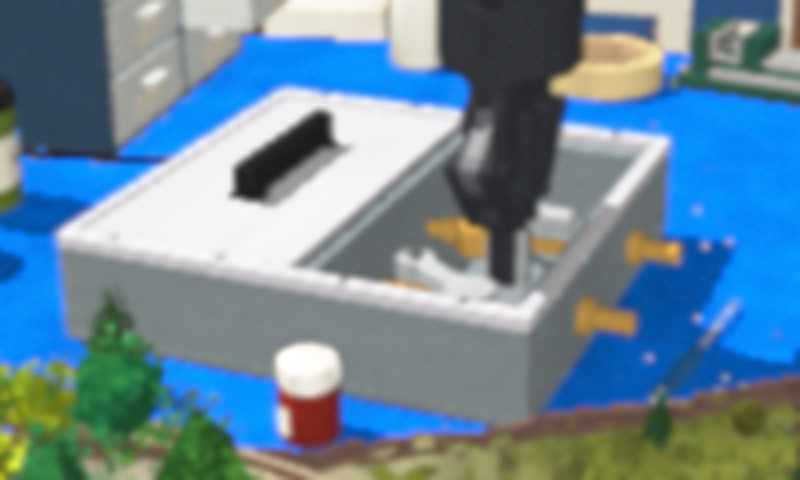

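Call:
drive_tool(
  rows=[
    [[0.015,0.04,0,0,0,0],[0.035,0.08,0,0,0,0],[0.06,0.12,0,0,0,0],[0.085,0.155,0,0,0,0],[0.115,0.19,0,0,0,0],[0.14,0.22,0,0,0,0],[0.175,0.245,0,0,0,0],[0.21,0.27,0,0,0,0],[0.25,0.285,0,0,0,0],[0.25,0.285,0,0,0,0]],
  ],
)

```text
time_s: 10.3
eef_pos: [491.1, 132.7, 207.1]
ee_rot: [-0.003, 0.106, 0.994, -0.0]
force: [-1.4, -1.8, -0.4]
grip_width: -0.004
```

```bash
python3 -c "
from h import *
go((-66,84),33.5)
im=viewer.capture('wrist'); cv2.imwrite('pics/w9.png',im[:,:,::-1])
im=viewer.capture('side'); cv2.imwrite('pics/s9.png',cv2.resize(im[160:280,160:360,::-1],None,fx=4,fy=4,interpolation=cv2.INTER_CUBIC))
"
```

```text
t 10.3 eef [491.1 132.7 207.1] tip [490.1 132.7  33.7] tipbox [-74.7  79.8] yawerr 0.19 zax [-0.005  0.    -1.   ] F [-1.4 -1.8 -0.4] grip -0.004 reach 173.4
shift norm [0.094 0.023] -0.002 turn z -0.0021
```

View pics/w9.png

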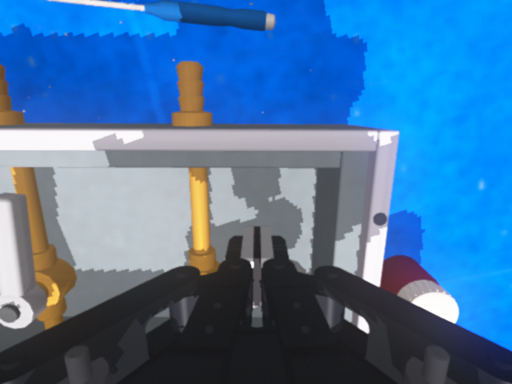

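View pics/s9.png

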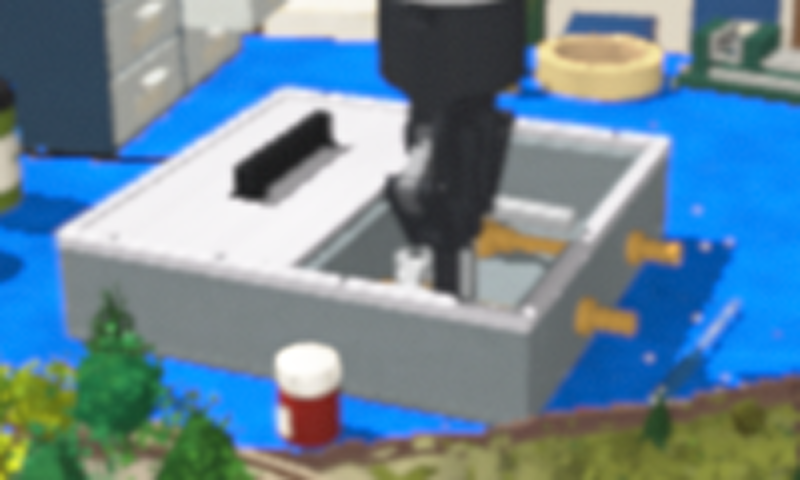

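Nearly shut; continue in mostly box +x, in small steps until the force rises.

Call:
drive_tool(
  rows=[
    [[0.03,0.01,0,0,0,0],[0.05,0.015,0,0,0,0],[0.07,0.017,0,0,0,0],[0.09,0.02,0,0,0,0]],
  ],
)

```text
time_s: 10.9
eef_pos: [500.0, 134.7, 207.1]
ee_rot: [-0.003, 0.106, 0.994, -0.0]
force: [-2.7, -0.9, 0.9]
grip_width: 0.001
```

Call:
drive_tool(
  rows=[
    [[0.01,-0.002,0,0,0,0],[0.02,-0.004,0,0,0,0]],
  ],
)

```text
time_s: 11.15
eef_pos: [502.0, 134.5, 207.1]
ee_rot: [-0.003, 0.106, 0.994, 0.0]
force: [-2.8, 1.1, 0.4]
grip_width: 0.0
```

```bash
python3 -c "
from h import *
go((-64,84),33.5)
"
```

```text
t 11.15 eef [502.  134.5 207.1] tip [501.1 134.6  33.7] tipbox [-64.4  84. ] yawerr 0.18 zax [-0.005  0.001 -1.   ] F [-2.8  1.1  0.4] grip 0.0 reach 173.4
shift norm [ 0.004 -0.001] -0.002 turn z -0.0021
```

Call:
drive_tool(
  rows=[
    [[0.01,-0.002,0,0,0,0],[0.02,-0.004,0,0,0,0]],
  ],
)

```text
time_s: 11.4
eef_pos: [503.7, 134.3, 207.0]
ee_rot: [-0.004, 0.106, 0.994, 0.0]
force: [-6.9, 2.8, 2.6]
grip_width: -0.002
```

Call:
drive_tool(
  rows=[
    [[0.01,-0.002,0,0,0,0],[0.02,-0.004,0,0,0,0]],
  ],
)

```text
time_s: 11.65
eef_pos: [504.8, 134.2, 206.8]
ee_rot: [-0.006, 0.106, 0.994, 0.0]
force: [-12.9, 3.1, 7.1]
grip_width: 0.002
```

Call:
drive_tool(
  rows=[
    [[0.02,-0.004,0,0,0,0],[0.02,-0.004,0,0,0,0],[0.02,-0.004,0,0,0,0]],
  ],
)

```text
time_s: 12.02
eef_pos: [505.7, 134.1, 206.6]
ee_rot: [-0.008, 0.106, 0.994, -0.0]
force: [-12.6, 1.8, 6.6]
grip_width: -0.002
```

Call:
drive_tool(
  rows=[
    [[-0.06,0.013,0,0,0,0],[-0.18,0.0,0,0,0,0],[-0.18,0.0,0.1,0,0,0],[-0.18,0.0,0.4,0,0,0],[-0.18,0.0,0.9,0,0,0]],
  ],
)

```text
time_s: 12.65
eef_pos: [487.7, 133.9, 297.5]
ee_rot: [-0.009, 0.106, 0.994, -0.0]
force: [0.5, 0.1, 0.4]
grip_width: -0.003
```

Call:
drive_tool(
  rows=[
    [[-0.4,0.1,0.4,0,0,0],[-0.8,0.2,0.8,0,0,0],[-0.8,0.2,0.8,0,0,0]],
  ],
)

```text
time_s: 13.02
eef_pos: [406.2, 154.4, 381.1]
ee_rot: [-0.006, 0.106, 0.994, 0.001]
force: [1.3, 0.3, -0.1]
grip_width: 0.003
```

Call:
drive_tool(
  rows=[
    [[-0.2,0.5,0.1,0,0,0],[-0.4,1.0,0.1,0,0,0],[-0.4,1.0,0.1,0,0,0]],
  ],
)

```text
time_s: 13.4
eef_pos: [365.5, 256.5, 390.9]
ee_rot: [-0.005, 0.104, 0.995, 0.001]
force: [0.3, -0.4, 0.4]
grip_width: -0.0
```

Call:
drive_tool(
  rows=[
    [[-0.2,0.5,0.1,0,0,0],[-0.4,1.0,0.1,0,0,0],[-0.4,1.0,0.1,0,0,0]],
  ],
)

```text
time_s: 13.78
eef_pos: [325.2, 358.1, 400.3]
ee_rot: [-0.006, 0.102, 0.995, 0.001]
force: [0.8, 0.2, -0.7]
grip_width: -0.001
```

```bash
python3 -c "
from h import *
st()
im=viewer.capture('side'); cv2.imwrite('pics/s10.png',cv2.resize(im[160:280,160:360,::-1],None,fx=4,fy=4,interpolation=cv2.INTER_CUBIC))
im=viewer.capture('top'); cv2.imwrite('pics/t10.png',cv2.resize(im[100:290,130:350,::-1],None,fx=3,fy=3,interpolation=cv2.INTER_CUBIC));cv2.imwrite('pics/t10r.png',im[:,:,::-1])
"
```

```text
t 13.78 eef [325.2 358.1 400.3] tip [323.2 358.5 226.9] tipbox [-286.2  264.4] yawerr 0.7 zax [-0.011  0.002 -1.   ] F [ 0.8  0.2 -0.7] grip -0.001 reach 173.4
```

View pics/t10.png

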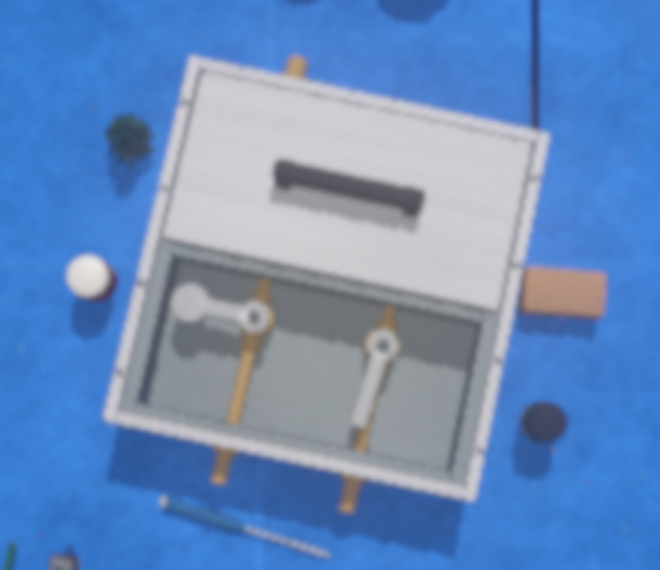

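View pics/s10.png

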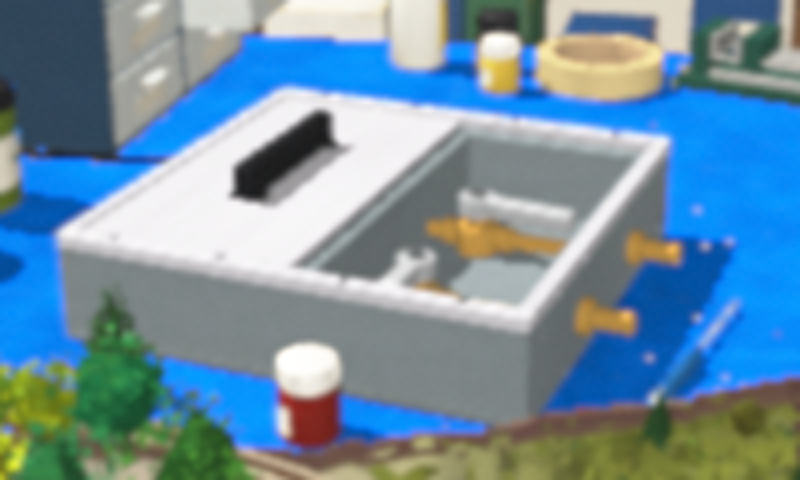

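```bash
python3 -c "
from h import *
f=lambda p,z:Bx(onz('top',((p[0]-1)/3+130,(p[1]-1)/3+100),z))
a,d=f((254.5,317.5),44),f((190,302),44);v=d-a;print(a.round(1),d.round(1),'lever deg',np.degrees(np.arctan2(v[1],-v[0])).round(1))
a,d=f((382,345),44),f((359,424),44);v=d-a;print('plain',a.round(1),d.round(1),np.degrees(np.arctan2(v[1],-v[0])).round(1))
print('bar',f((348,183),84).round(1))
z,o=cv2.imread('pics/t10r.png'),cv2.imread('pics/top0.png')
df=cv2.absdiff(z,o).max(2);n,l,s,c=cv2.connectedComponentsWithStats((df>40).astype(np.uint8));print([list(x) for x in s[1:] if x[4]>6])
"
```

```text
[-39.1  46.9] [-38.1  95.2] lever deg 91.3
plain [-39.  -48.1] [-98.4 -43.8] 4.1
bar [65.1  0.1]
[[np.int32(185), np.int32(124), np.int32(122), np.int32(77), np.int32(5405)], [np.int32(222), np.int32(154), np.int32(49), np.int32(18), np.int32(330)], [np.int32(172), np.int32(180), np.int32(123), np.int32(79), np.int32(5699)], [np.int32(213), np.int32(203), np.int32(4), np.int32(5), np.int32(18)], [np.int32(255), np.int32(213), np.int32(5), np.int32(4), np.int32(17)], [np.int32(0), np.int32(301), np.int32(64), np.int32(83), np.int32(3320)]]
```

```bash
python3 -c "
from rig import ctrl
print(ctrl.finish_job(), ctrl.sense()['time_s'])"
```

```text
the job is handed in; nothing more can be done
the job is handed in; nothing more can be done
```

I pushed the cover by its black bar to the rear stop with the closed fingertips. Then I pushed the disc handle, which was the left valve, clockwise until it was shut against its stop. I raised and withdrew the arm before handing in. The clock read 13.8 s at my last check, and nothing was grasped or lifted.

**Cover:** at the stop the push force rose from about 2 N to 14 N. The final top view puts the bar at x +65 mm in the box, against a nominal +64, and the cover is still open over the valves.

**Disc handle:** at its stop the force rose from about 3 N to 13 N. The top view puts the handle at about 91°, which matches fully shut within the measuring error of a degree or two.

**Plain handle:** it reads about 4° off straight ahead, but it read about 5° before I moved the disc handle. The arm was not driven near it, so I take that as measuring error or its starting angle.

**Loose things round the box:** comparing the first and last top pictures shows no change around them. The only changes are at the cover and well, plus the picture's lower-left corner, which I took to be the arm and did not check.

**Disagreement:** the top and wrist cameras put the box about 2–3 mm apart. I used the middle of the two.

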